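Click the sizing gauge to its red notch

TASK

Set the potter's sizing gauge for the next batch: push the blue sliding jaw along its rail with the fingertips until its spring pin drops into the notch beside the red tab, then take the hand away. Only push it, do not pinch it from both sides, and leave the pots and tools around it standing where they are.

Things in the scene. Friction and masses are not known exactly. Their poses are not given: they have to be found in the camera images.
- gauge: Sizing gauge fixed to the bench: a pale board 200 x 370 x 12 mm (local x -80 to +120, y -185 to +185 mm) with a steel rail along local y at x = 0 (20 mm wide, top 26 mm above the bench, as are all heights here). Origin: on the bench under the rail's middle; z up; x points across the rail, away from the robot. A steel end stop 32 mm high stands on the rail at y = +160 mm.
- bar_mid (a point): Point over the middle notch of the gauge's aluminium bar, level with the bar's flat top, 30 mm high. The bar, 14 mm wide, runs parallel to the rail at gauge x = +60 mm. It has three V notches, 12 mm wide and 6 mm deep, at gauge y = -70, 0 and +70 mm.
- fixed_jaw (a point): Centre of the top of the dark wooden fixed jaw, 78 mm high, which stands across the gauge's -y end: gauge y -175 to -161 mm, x -50 to +75 mm. It does not move.
- jaw_top (a point): Reference point of the blue sliding jaw: middle of its thickness, over the rail, on its top, 80 mm high. The jaw is an upright wall across the rail, 22 mm thick along the rail (faces 11 mm to each side of this point). Its tall part spans gauge x -50 to +45 mm, heights 32 to 80 mm; a low part, heights 35 to 53 mm, reaches on to x = +75 mm and carries the pin.
- jaw (a joint): Position of the sliding jaw along gauge y, m: 0 at the middle notch, -0.07 and +0.07 at the outer ones; travel -0.1 to +0.1. It starts between the -y and the middle notch, so it may have to go either way. Friction about 1.2 N; it stays where left. Within about 5 mm of a notch the pin pulls it in and centres it (the push force dips); pushing it out of a notch takes 6 to 7 N.
- pin (a joint): Drop of the spring pin (brass, head 11 mm wide on the low part of the jaw, over the bar at gauge x = +60 mm), m: 0 while it rides on the bar's flat top, 0.0043 to 0.005 when dropped into a notch.
- jaw_minus: The half of the blue jaw that has the face looking to the gauge's -y (pushed to move the jaw to +y); moves with the jaw. Origin: over the rail, in the middle of the jaw's thickness, 30 mm above the bench.
- jaw_plus: The half of the blue jaw that has the face looking to the gauge's +y (pushed to move the jaw to -y); same origin as jaw_minus.
- tab_red: Red tab 40 x 30 x 8 mm fixed on the board at gauge x = +94 mm, right beside the wanted notch: same gauge y as that notch (-70, 0 or +70 mm), axes parallel to the gauge's. Origin: centre of its underside, 12 mm above the bench. A white and a black tab like it mark the other two notches.
- cup: Open clay cup, 72 mm wide, 62 mm high, loose, beyond the gauge. Origin: centre of its underside.
- vase: Small clay vase, 72 mm wide, 76 mm high, loose, beyond the gauge. Origin: centre of its underside.
- caddy: Tan lidded clay jar, 76 mm wide, 80 mm high, loose, beyond the gauge. Origin: centre of its underside.
- teapot: Clay teapot, 100 mm wide (160 mm over spout and handle), 80 mm high, loose, to the left. Origin: centre of its underside.
- mug: Dark mug, 80 mm wide, 95 mm high, loose, to the right. Origin: centre of its underside.
- brush: Blue-handled brush, 200 mm long, lying loose at the left. Origin: middle of its underside.

How it is judged (in metres and radians):
At the end, for the whole second after the job is handed in: The jaw stands within 4 mm of the red-tab notch along the rail, its pin has dropped at least 3 mm below the bar's flat, and it is at rest (y of jaw_top in the frame of tab_red between -0.004 and 0.004 m and value of joint pin above 0.003 m and velocity of joint jaw between -0.01 and 0.01 m/s); the robot touches nothing.
It fails at once if the jaw is pinched: more than 1.5 N of finger force on both of its opposite faces at once (contact force between the fingers and jaw_minus above 1.5 N and contact force between the fingers and jaw_plus above 1.5 N).
It fails at once if a pot or tool is shoved, lifted or tipped: moved by more than 20 mm (distance of any of cup, vase, caddy, teapot, mug, brush from where it was at the start of the episode above 0.02 m).
It also fails if it takes over 45 s, if anything falls off the work surface, if the arm or the gripper's body presses on something with over 40 N, if the wrist force passes 120 N, or if a joint passes its speed limit or range.

ROBOT

A 7-joint arm with a two-finger parallel gripper is mounted at the origin on the work surface. World frame = base frame: x ahead of the robot, y to its left, z up, the work surface at z = 0. Lengths are in mm, angles in rad, forces in N, time in s.
With the tool pointing down it reaches from about 400 to 875 mm from the base axis. Payload 4.4 kg.
Tool frame: the origin (TCP) lies on the centre line of the jaws, within the pads' length; the fingertips stand 19 mm ahead of it and the grasp point (between the pads) is the TCP; z points along the fingers, y is the line along which they close (so a half turn about z gives the same grasp; the last joint's range is limited). The gripper opens to 85 mm and grips with 20 to 120 N. Pads are 22 mm wide; open, the fingers measure 114 mm over their backs; the gripper's body (76 mm by 85 mm) begins 54 mm behind the grasp point. The pads swing forward as they close: fully open they stand 13 mm farther back than shut.
Start: joints at [-1.208, 0.628, 0.038, 1.517, -0.027, 0.996, -0.02], TCP at [270.236, 591.177, 250.313] pointing down, gripper open.
Joint ranges: [-3.06, 3.06], [-0.37, 2.12], [-1.25, 1.32], [0.18, 2.47], [-1.1, 4.24], [0.23, 1.98], [-2.94, 2.94]. Speed limits (rad/s): [2.57, 2.57, 3.14, 3.14, 3.14, 3.14, 3.14].

INTERFACE

Orientations are given as [roll, pitch, yaw] about the fixed x, y, z axes, in that order (R = Rz(yaw) Ry(pitch) Rx(roll)).
In Python, from cell import ctrl, viewer, silhouettes gives the robot as it stands.
- The arm moves only by the shell command python3 -m creep 'ROWS'. ROWS is JSON, a list of rows, each an object with "jaw": the gripper command: -1 is shut, 1 is fully open, values between are in proportion; "xyz": the shift along the tool's x, y, z in mm, a list of three; "angular": the turn, a rotation vector about the tool's x, y, z in rad, a list of three. In form: [{"jaw": jaw, "xyz": [tx, ty, tz], "angular": [rx, ry, rz]}, ...]. A call has 1 to 12 rows; each row is the pose to reach, as a shift and turn from the pose commanded when the call began, along the tool's axes at that moment; what a row does not reach only later rows make up. A row lasts 1/8 s, in which the tool goes at most 62.5 mm and 10.7 degrees, less where a joint would pass 70% of its speed; a pose out of reach is approached as far as the arm can. A call with a gripper value outside its range is refused whole. The fingers move at their own pace and stop on an object; the grip force is fixed at half the most. Time passes only in rows, so rows that repeat a pose let the fingers close. It gives the time, the measured TCP pose, the force, the opening and the grip force at its end, in the units of the state.
- ctrl.read_state(): the state, without advancing time (a new reading comes with each control period).
- viewer.get_image(name): name is "scene" or "top" or "wrist"; returns (picture, depth): 400x640x3 uint8, red, green, blue; 400x640 float32, mm along the optical axis (not along the pixel's ray), 0 where there is no reading.
- viewer.camera_model(name): a dict with "fx", "fy", "cx", "cy" (pixels), "T" (4x4, takes a point from camera to world coordinates). Camera axes: x right, y down, z forward; pixel columns grow to the right and rows downward; lengths in mm; the calibration is good to about 2 mm. The wrist camera is an equidistant fisheye: a pixel r from the principal point sees the ray r / f radians off the axis. A picture is of the moment at which its call begins: read the wrist's pose just before it. camera_model takes no time and is no camera call; for the wrist camera it gives the pose at the moment of the call.
- ctrl.finish_job(): hands the job in; it is judged then, once.
Trained networks look in the newest picture that a camera, given by its name, has taken for a name from the list of things; names that differ only in an ending like _2 or _b are one class to them, and where a whole thing is asked for, a point or a joint stands for the part that bears it (a point fixed in the world has none). Each returns a list of dicts, best first, with "score" (0 to 1); they miss things now and then, are a little off and sometimes report something else, mostly with a low value. They report only what shows in the picture. A call takes as long as a camera call.
- silhouettes(camera, target): "pixels" (400x640 bool, what is visible of it) and "xy" ([column, row] in pixels, amid what is visible of it).
The state is a dict: "clock": time; "qpos": joint angles; "qd": joint speeds; "tau": joint torques, N m; "eef_pos": TCP position; "tool_rot": TCP orientation; "force": force on the tool from outside, world axes, zero at the start; "torque": the same for the moment, N m; "width": finger opening in mm; "gripper_force": force on a finger pad.
Only numpy, scipy, OpenCV 4.12 (cv2) and the standard library are available. Lean on these libraries where they do the work, as an engineer would, in place of code of your own. Each camera call takes 0.05 s, during which the arm holds its last target. There are 200 camera calls.

## Working session

There is one attempt and no reset: what is moved stays moved. The work goes in short steps, Python scripts to look and compute and a shell command to move; the robot and the scene stay as the last step left them, time stands still between calls to the robot, and variables do not carry over. Pictures are saved under pics/ and viewed, at most 10 in all, crops included, and the job is handed in when it is done.

```bash
mkdir -p pics
cat > h.py <<'E'
import numpy as np, cv2
from cell import ctrl, viewer, silhouettes
def cloud(name, depth):
    m=viewer.camera_model(name); v,u=np.mgrid[0:400,0:640]
    p=np.stack([(u-m['cx'])/m['fx']*depth,(v-m['cy'])/m['fy']*depth,depth],-1)
    T=np.array(m['T']); return p@T[:3,:3].T+T[:3,3]
E
python3 - <<'E'
from h import *
s=ctrl.read_state(); print(s['clock'],s['eef_pos'],s['tool_rot'],s['width'])
im={}
for c in ['top','scene']:
    p,d=viewer.get_image(c); im[c]=p; P=cloud(c,d)
    for t in ['gauge','tab_red','jaw_top','fixed_jaw','jaw_minus','pin','cup','vase','caddy','teapot','mug','brush']:
        try: r=silhouettes(c,t)
        except Exception as e: print(t,e); continue
        for q in r[:2]:
            k=q['pixels']&(d>0); A=P[k]
            if len(A): print(c,t,round(q['score'],2),np.round(q['xy']),len(A),'med',np.round(np.median(A,0)),'lo',np.round(np.percentile(A,2,axis=0)),'hi',np.round(np.percentile(A,98,axis=0)))
    cv2.imwrite(f'pics/{c}.png',p[:,:,::-1])
E
```

```text
0.0 [269.96840769 590.63798657 249.39156945] [-3.13970487e+00  4.62261498e-06  2.71283736e+00] 85.53685690806489
top gauge 0.84 [324. 194.] 5100 med [589. -21.  13.] lo [ 499. -190.    6.] hi [689. 154.  80.]
top jaw_top 0.79 [335. 194.] 249 med [581. -58.  78.] lo [526. -75.  13.] hi [646. -45.  85.]
top fixed_jaw 0.78 [325. 193.] 5310 med [589. -21.  13.] lo [ 498. -193.    5.] hi [693. 156.  80.]
top pin 0.65 [324. 190.] 4943 med [586. -21.  13.] lo [ 502. -190.    6.] hi [687. 155.  80.]
top cup 0.71 [354. 147.] 328 med [ 768. -124.   23.] lo [ 727. -152.    0.] hi [793. -90.  66.]
top vase 0.64 [326. 146.] 296 med [747. -26.  50.] lo [722. -59.  25.] hi [783.   6.  81.]
top vase 0.39 [333. 194.] 236 med [581. -58.  79.] lo [526. -68.  39.] hi [649. -45.  85.]
top caddy 0.66 [294. 147.] 353 med [749.  86.  56.] lo [721.  54.  16.] hi [788. 121.  80.]
top teapot 0.65 [185. 206.] 731 med [529. 467.  51.] lo [484. 411.  -1.] hi [574. 544.  77.]
top teapot 0.34 [325. 196.] 5295 med [587. -21.  13.] lo [ 498. -192.    5.] hi [691. 158.  80.]
top mug 0.89 [448. 194.] 595 med [ 588. -47
[... 1191 characters left out ...]
] hi [ 625. -435.   95.]
scene caddy 0.95 [398. 220.] 655 med [763.  71.  53.] lo [727.  49.  12.] hi [792. 109.  78.]
scene caddy 0.42 [322. 224.] 8161 med [602. -61.  12.] lo [ 500. -204.    4.] hi [694. 153.  78.]
scene teapot 0.95 [416. 106.] 628 med [539. 451.  48.] lo [493. 407.  23.] hi [575. 537.  75.]
scene teapot 0.19 [350. 277.] 749 med [ 755. -116.   28.] lo [ 725. -157.   -0.] hi [792. -92.  62.]
scene mug 0.61 [193. 338.] 1699 med [ 577. -478.   44.] lo [ 549. -539.   -0.] hi [ 625. -436.   95.]
scene mug 0.35 [314. 215.] 609 med [590. -68.  66.] lo [532. -72.  23.] hi [650. -50.  81.]
scene brush 0.88 [367.  95.] 600 med [366. 406.  14.] lo [258. 367.  -5.] hi [438. 459.  21.]
```

Run:
```python
import cv2,numpy as np
a=cv2.imread('pics/top.png')[130:260,250:400]; b=cv2.imread('pics/scene.png')[130:310,210:430]
a=cv2.resize(a,None,fx=4,fy=4)[:, :]; b=cv2.resize(b,None,fx=3.3,fy=3.3)
cv2.imwrite('pics/a.png',a); cv2.imwrite('pics/b.png',b)
```

```text
(no output)
```

View pics/a.png

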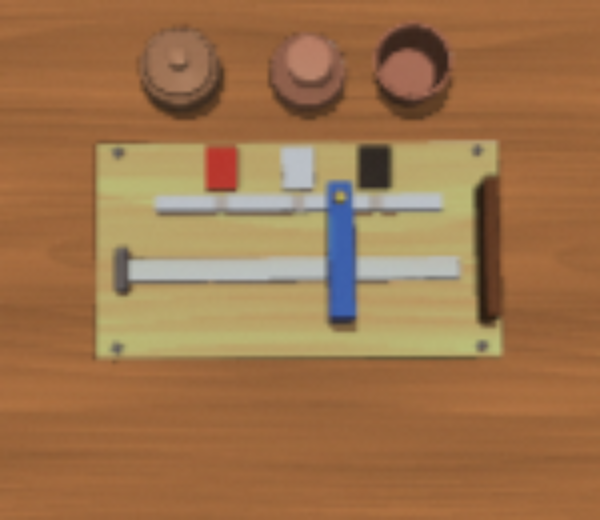

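View pics/b.png

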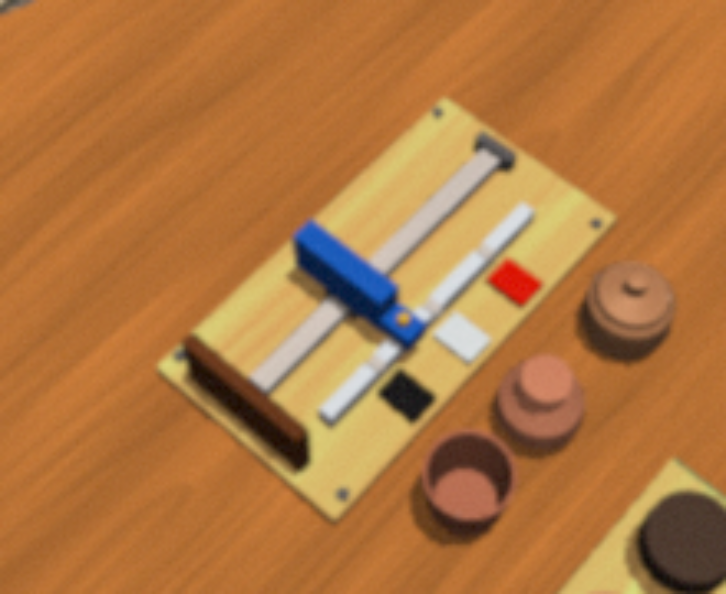

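Red tab is the left (+y) one at top-crop (222,168); white marks the middle and black the -y notch. The blue jaw sits between black and white, with its brass pin at (340,196). I'll push it to +y past the middle notch.

Run:
```python
from h import *
for c in ['top','scene']:
    p,d=viewer.get_image(c); P=cloud(c,d); h=cv2.cvtColor(p,cv2.COLOR_RGB2HSV).astype(int); H,S,V=h[...,0],h[...,1],h[...,2]
    near=(P[...,0]>480)&(P[...,0]<700)&(abs(P[...,1]+20)<200)&(d>0)
    red=near&((H<5)|(H>175))&(S>170)&(V>120)
    blue=near&(H>105)&(H<130)&(S>120)
    dark=near&(V<60)&(S<110)&(P[...,0]>650)
    white=near&(S<45)&(V>180)&(P[...,2]<23)&(P[...,0]>653)
    for n,m in [('red',red),('black',dark),('white',white)]: 
        A=P[m]; print(c,n,m.sum(),np.round(A.mean(0),1),np.round(np.ptp(A,axis=0)))
    T=P[blue&(P[...,2]>70)]; print(c,'jawtop',len(T),T.mean(0).round(1),T.min(0).round(),T.max(0).round())
    bd=near&(H>18)&(H<35)&(P[...,2]<20)
    q=P[bd][:,:2].astype(np.float32); print(c,'board',cv2.minAreaRect(q))
    rail=near&(S<50)&(V>120)&(abs(P[...,2]-26)<6)&(P[...,0]<625)
    q=P[rail]; print('rail',len(q),q.mean(0).round(1),cv2.fitLine(q[:,:2].astype(np.float32),cv2.DIST_HUBER,0,.01,.01).ravel().round(3))
```

```text
top red 70 [667.6  49.   19.8] [35. 22. 15.]
top black 69 [668.6 -89.8  20.5] [35. 23. 18.]
top white 58 [671.8 -19.7  18.6] [31. 26. 11.]
top jawtop 158 [573.7 -57.3  79.4] [526. -69.  72.] [621. -47.  86.]
top board ((594.5543823242188, -22.886550903320312), (199.16415405273438, 370.02734375), 0.9638983607292175)
rail 392 [574.8 -18.3  26. ] [ 1.90000e-02 -1.00000e+00  5.74445e+02 -1.53440e+01]
scene red 97 [670.8  45.6  18.3] [33. 26.  8.]
scene black 109 [673.  -93.6  18.6] [34. 25. 11.]
scene white 127 [671.9 -22.8  18.3] [36. 29. 12.]
scene jawtop 266 [577.8 -62.3  77.7] [529. -72.  70.] [622. -50.  84.]
scene board ((596.1956787109375, -19.762557983398438), (199.26649475097656, 377.66888427734375), 0.9275367259979248)
rail 519 [577.5 -23.2  24.4] [ 1.5000e-02 -1.0000e+00  5.7750e+02 -2.3023e+01]
```

```bash
python3 -m creep '[{"jaw":-1,"xyz":[-24,-21,0],"angular":[0,0,0]},{"jaw":-1,"xyz":[-64,-57,0],"angular":[0,0,-0.03]},{"jaw":-1,"xyz":[-108,-96,0],"angular":[0,0,-0.08]},{"jaw":-1,"xyz":[-152,-135,0],"angular":[0,0,-0.13]},{"jaw":-1,"xyz":[-196,-174,0],"angular":[0,0,-0.18]},{"jaw":-1,"xyz":[-240,-213,0],"angular":[0,0,-0.23]},{"jaw":-1,"xyz":[-284,-252,0],"angular":[0,0,-0.28]},{"jaw":-1,"xyz":[-328,-291,0],"angular":[0,0,-0.33]},{"jaw":-1,"xyz":[-372,-330,0],"angular":[0,0,-0.38]},{"jaw":-1,"xyz":[-416,-369,0],"angular":[0,0,-0.42]},{"jaw":-1,"xyz":[-456,-405,0],"angular":[0,0,-0.446]},{"jaw":-1,"xyz":[-480,-427,0],"angular":[0,0,-0.446]}]'; python3 -c "
from h import *
s=ctrl.read_state();print(s['clock'],s['eef_pos'],s['tool_rot'],s['width'],s['qpos'],s['force'])"
```

```text
clock: 2.9
eef_pos: [530.1, -0.2, 250.5]
tool_rot: [-3.141, 0.001, -3.128]
force: [0.4, 0.3, 0.1]
width: -0.4
gripper_force: 0.0
2.9 [ 5.30137646e+02 -1.72579579e-01  2.50481252e+02] [-3.14062385e+00  8.37392334e-04 -3.12791084e+00] -0.4173454746166876 [-0.03095374  0.45595309 -0.03210501  1.85127997  0.02044626  0.83387542
  1.51096728] [0.43906578 0.3377811  0.09608233]
```

```bash
python3 -m creep '[{"jaw":-1,"xyz":[-10,-24,0],"angular":[0,0,0]},{"jaw":-1,"xyz":[-25,-60,0],"angular":[0,0,0]},{"jaw":-1,"xyz":[-38,-90,0],"angular":[0,0,0]},{"jaw":-1,"xyz":[-44.5,-106.5,0],"angular":[0,0,0]},{"jaw":-1,"xyz":[-44.5,-106.5,10],"angular":[0,0,0]},{"jaw":-1,"xyz":[-44.5,-106.5,35],"angular":[0,0,0]},{"jaw":-1,"xyz":[-44.5,-106.5,65],"angular":[0,0,0]},{"jaw":-1,"xyz":[-44.5,-106.5,95],"angular":[0,0,0]},{"jaw":-1,"xyz":[-44.5,-106.5,115],"angular":[0,0,0]},{"jaw":-1,"xyz":[-44.5,-106.5,125],"angular":[0,0,0]},{"jaw":-1,"xyz":[-44.5,-106.5,125],"angular":[0,0,0]}]'
python3 - <<'E'
from h import *
p,d=viewer.get_image('wrist'); cv2.imwrite('pics/w1.png',p[:,:,::-1])
q,d2=viewer.get_image('scene'); b=cv2.resize(q[130:310,210:430],None,fx=3.3,fy=3.3); cv2.imwrite('pics/s1.png',b[:,:,::-1])
E
```

```text
clock: 4.28
eef_pos: [574.9, -101.2, 124.7]
tool_rot: [3.141, -0.002, -3.123]
force: [-0.0, -1.3, 0.6]
width: -0.1
gripper_force: 0.0
```

View pics/s1.png

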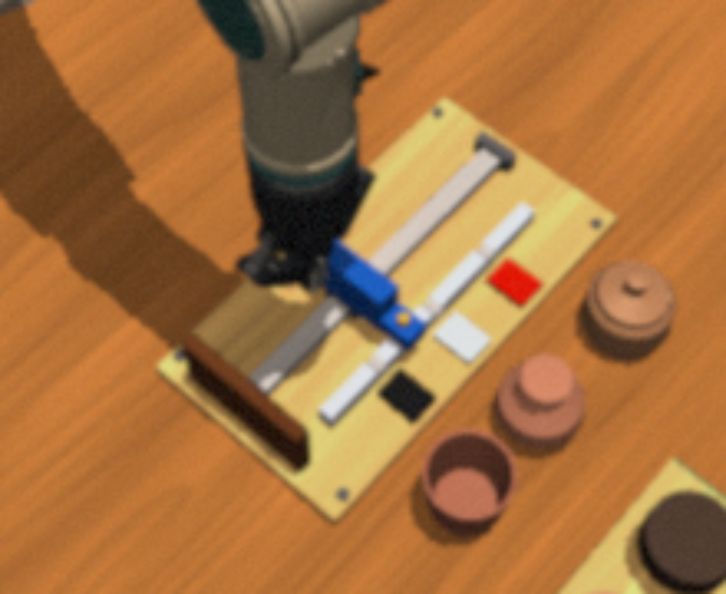

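View pics/w1.png

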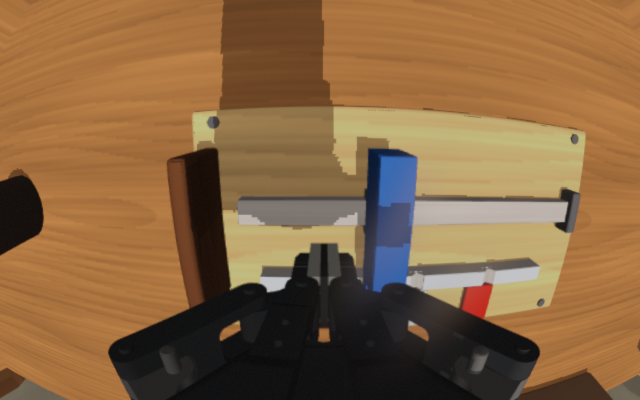

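The scene and wrist views show the shut fingers (wrist ~(325,265)) in the free gap between the dark fixed jaw (~(195,230)) and the blue jaw (~(390,220)). The way down is clear. The red tab is at (476,300), beyond the middle notch (~(417,280)).

```bash
python3 -m creep '[{"jaw":-1,"xyz":[0,0,10],"angular":[0,0,0]},{"jaw":-1,"xyz":[0,0,25],"angular":[0,0,0]},{"jaw":-1,"xyz":[0,0,40],"angular":[0,0,0]},{"jaw":-1,"xyz":[0,0,50],"angular":[0,0,0]},{"jaw":-1,"xyz":[0,0,50],"angular":[0,0,0]},{"jaw":-1,"xyz":[0,0,50],"angular":[0,0,0]}]'
```

```text
clock: 5.12
eef_pos: [575.8, -102.5, 75.4]
tool_rot: [-3.142, 0.0, -3.125]
force: [0.1, -0.3, -0.1]
width: 0.0
gripper_force: 0.0
```

```bash
python3 -m creep '[{"jaw":-1,"xyz":[0,2,0],"angular":[0,0,0]},{"jaw":-1,"xyz":[0,5,0],"angular":[0,0,0]},{"jaw":-1,"xyz":[0,8,0],"angular":[0,0,0]},{"jaw":-1,"xyz":[0,11,0],"angular":[0,0,0]},{"jaw":-1,"xyz":[0,14,0],"angular":[0,0,0]},{"jaw":-1,"xyz":[0,16,0],"angular":[0,0,0]},{"jaw":-1,"xyz":[0,16,0],"angular":[0,0,0]},{"jaw":-1,"xyz":[0,16,0],"angular":[0,0,0]}]'
```

```text
clock: 6.12
eef_pos: [575.2, -86.6, 75.3]
tool_rot: [-3.142, -0.0, -3.125]
force: [0.3, 0.2, 0.6]
width: -0.2
gripper_force: 0.0
```

```bash
python3 -m creep '[{"jaw":-1,"xyz":[0,2,0],"angular":[0,0,0]},{"jaw":-1,"xyz":[0,4,0],"angular":[0,0,0]},{"jaw":-1,"xyz":[0,6,0],"angular":[0,0,0]},{"jaw":-1,"xyz":[0,8,0],"angular":[0,0,0]},{"jaw":-1,"xyz":[0,10,0],"angular":[0,0,0]},{"jaw":-1,"xyz":[0,12,0],"angular":[0,0,0]},{"jaw":-1,"xyz":[0,14,0],"angular":[0,0,0]},{"jaw":-1,"xyz":[0,16,0],"angular":[0,0,0]},{"jaw":-1,"xyz":[0,18,0],"angular":[0,0,0]},{"jaw":-1,"xyz":[0,20,0],"angular":[0,0,0]}]'
python3 - <<'E'
from h import *
for c in ['scene','wrist']:
    p,d=viewer.get_image(c); cv2.imwrite(f'pics/{c}2.png',p[:,:,::-1])
    if c=='scene':
        P=cloud(c,d); H,S,V=[a.astype(int) for a in cv2.split(cv2.cvtColor(p,cv2.COLOR_RGB2HSV))]
        m=(P[...,0]>480)&(P[...,0]<700)&(abs(P[...,1]+20)<200)&(d>0)&(H>105)&(H<130)&(S>120)
        T=P[m&(P[...,2]>70)]; print(len(T),T.mean(0),T.min(0),T.max(0))
        T=P[m&(P[...,2]<60)&(P[...,0]>622)]; print('low',len(T),T.mean(0),T.min(0),T.max(0))
E
```

```text
clock: 7.38
eef_pos: [574.9, -66.3, 75.3]
tool_rot: [3.142, -0.0, -3.124]
force: [-0.0, -2.0, 0.2]
width: 0.0
gripper_force: 0.9
133 [600.47038327 -46.57840082  83.80111121] [ 575.73629377 -104.1753138    70.74054228] [621.28747818 -32.10329879 217.75841604]
low 75 [638.49132628 -45.09639739  49.68912018] [622.14663255 -53.23441043  40.37535215] [651.20524373 -31.30171363  55.73961645]
```

View pics/wrist2.png

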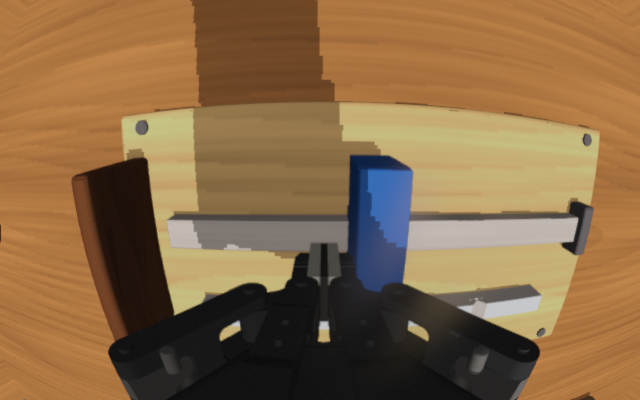

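The fingers touch the jaw's -y face and it is moving (2 N). Next I'll push to the middle notch in small steps and watch the force, to locate it.

```bash
f(){ grep -E 'eef|force: \['; }
python3 -m creep '[{"jaw":-1,"xyz":[0,2,0],"angular":[0,0,0]},{"jaw":-1,"xyz":[0,4,0],"angular":[0,0,0]},{"jaw":-1,"xyz":[0,6,0],"angular":[0,0,0]},{"jaw":-1,"xyz":[0,8,0],"angular":[0,0,0]},{"jaw":-1,"xyz":[0,10,0],"angular":[0,0,0]}]'|f
python3 -m creep '[{"jaw":-1,"xyz":[0,1,0],"angular":[0,0,0]},{"jaw":-1,"xyz":[0,2,0],"angular":[0,0,0]}]'|f
python3 -m creep '[{"jaw":-1,"xyz":[0,1,0],"angular":[0,0,0]},{"jaw":-1,"xyz":[0,2,0],"angular":[0,0,0]}]'|f
python3 -m creep '[{"jaw":-1,"xyz":[0,1,0],"angular":[0,0,0]},{"jaw":-1,"xyz":[0,2,0],"angular":[0,0,0]}]'|f
python3 -m creep '[{"jaw":-1,"xyz":[0,1,0],"angular":[0,0,0]},{"jaw":-1,"xyz":[0,2,0],"angular":[0,0,0]}]'|f
python3 -m creep '[{"jaw":-1,"xyz":[0,1,0],"angular":[0,0,0]},{"jaw":-1,"xyz":[0,2,0],"angular":[0,0,0]}]'|f
python3 -m creep '[{"jaw":-1,"xyz":[0,1,0],"angular":[0,0,0]},{"jaw":-1,"xyz":[0,2,0],"angular":[0,0,0]}]'|f
python3 -m creep '[{"jaw":-1,"xyz":[0,1,0],"angular":[0,0,0]},{"jaw":-1,"xyz":[0,2,0],"angular":[0,0,0]}]'|f
python3 -m creep '[{"jaw":-1,"xyz":[0,1,0],"angular":[0,0,0]},{"jaw":-1,"xyz":[0,2,0],"angular":[0,0,0]}]'|f
python3 -m creep '[{"jaw":-1,"xyz":[0,1,0],"angular":[0,0,0]},{"jaw":-1,"xyz":[0,2,0],"angular":[0,0,0]}]'|f
```

```text
eef_pos: [574.8, -56.3, 75.3]
force: [-0.1, -2.0, -1.0]
eef_pos: [574.7, -54.1, 75.3]
force: [0.0, -0.0, 0.1]
eef_pos: [574.7, -52.1, 75.3]
force: [0.1, -0.0, 0.9]
eef_pos: [574.7, -50.2, 75.3]
force: [0.3, -0.6, 0.9]
eef_pos: [574.6, -48.3, 75.3]
force: [0.2, 0.3, 0.6]
eef_pos: [574.6, -47.7, 75.3]
force: [-0.0, -4.3, 0.1]
eef_pos: [574.5, -46.3, 75.3]
force: [1.3, -5.3, -0.4]
eef_pos: [574.5, -44.4, 75.3]
force: [-0.3, -4.7, -0.2]
eef_pos: [574.5, -40.2, 75.3]
force: [0.5, -1.8, -0.2]
eef_pos: [574.4, -37.7, 75.3]
force: [-0.1, -1.2, -0.0]
```

Snap-in came at TCP y≈-55 and renewed contact at ≈-48.5, so the red notch should snap at ≈+15 with its centre at ≈+21.5. I'll push to +8, then take small steps and stop by +18.

```bash
f(){ grep -E 'clock|eef|force: \['; }
python3 -m creep '[{"jaw":-1,"xyz":[0,2,0],"angular":[0,0,0]},{"jaw":-1,"xyz":[0,4,0],"angular":[0,0,0]},{"jaw":-1,"xyz":[0,6,0],"angular":[0,0,0]},{"jaw":-1,"xyz":[0,8,0],"angular":[0,0,0]},{"jaw":-1,"xyz":[0,10,0],"angular":[0,0,0]},{"jaw":-1,"xyz":[0,12,0],"angular":[0,0,0]},{"jaw":-1,"xyz":[0,14,0],"angular":[0,0,0]},{"jaw":-1,"xyz":[0,16,0],"angular":[0,0,0]},{"jaw":-1,"xyz":[0,18,0],"angular":[0,0,0]},{"jaw":-1,"xyz":[0,20,0],"angular":[0,0,0]},{"jaw":-1,"xyz":[0,22,0],"angular":[0,0,0]},{"jaw":-1,"xyz":[0,24,0],"angular":[0,0,0]}]'|f
python3 -m creep '[{"jaw":-1,"xyz":[0,2,0],"angular":[0,0,0]},{"jaw":-1,"xyz":[0,4,0],"angular":[0,0,0]},{"jaw":-1,"xyz":[0,6,0],"angular":[0,0,0]},{"jaw":-1,"xyz":[0,8,0],"angular":[0,0,0]},{"jaw":-1,"xyz":[0,10,0],"angular":[0,0,0]},{"jaw":-1,"xyz":[0,12,0],"angular":[0,0,0]},{"jaw":-1,"xyz":[0,14,0],"angular":[0,0,0]},{"jaw":-1,"xyz":[0,16,0],"angular":[0,0,0]},{"jaw":-1,"xyz":[0,18,0],"angular":[0,0,0]},{"jaw":-1,"xyz":[0,20,0],"angular":[0,0,0]},{"jaw":-1,"xyz":[0,21,0],"angular":[0,0,0]}]'|f
```

```text
clock: 11.85
eef_pos: [574.0, -14.3, 75.3]
force: [0.4, -1.9, -0.3]
clock: 13.22
eef_pos: [573.7, 6.8, 75.3]
force: [0.1, -0.8, -1.0]
```

```bash
f(){ grep -E 'eef|force: \['; }
python3 -m creep '[{"jaw":-1,"xyz":[0,1,0],"angular":[0,0,0]},{"jaw":-1,"xyz":[0,2,0],"angular":[0,0,0]}]'|f
python3 -m creep '[{"jaw":-1,"xyz":[0,1,0],"angular":[0,0,0]},{"jaw":-1,"xyz":[0,2,0],"angular":[0,0,0]}]'|f
python3 -m creep '[{"jaw":-1,"xyz":[0,1,0],"angular":[0,0,0]},{"jaw":-1,"xyz":[0,2,0],"angular":[0,0,0]}]'|f
python3 -m creep '[{"jaw":-1,"xyz":[0,1,0],"angular":[0,0,0]},{"jaw":-1,"xyz":[0,2,0],"angular":[0,0,0]}]'|f
python3 -m creep '[{"jaw":-1,"xyz":[0,1,0],"angular":[0,0,0]},{"jaw":-1,"xyz":[0,2,0],"angular":[0,0,0]}]'|f
```

```text
eef_pos: [573.7, 8.6, 75.3]
force: [0.8, -1.5, -0.7]
eef_pos: [573.6, 10.6, 75.3]
force: [0.6, -1.6, 0.3]
eef_pos: [573.6, 12.6, 75.3]
force: [1.3, -1.9, -0.7]
eef_pos: [573.6, 14.6, 75.3]
force: [0.7, -1.0, 0.0]
eef_pos: [573.3, 17.0, 75.3]
force: [0.3, -0.3, -0.4]
```

The force has dipped at 17.0, so the pin has snapped in. I'll back off, raise, and check with the cameras.

```bash
python3 -m creep '[{"jaw":-1,"xyz":[0,0,0],"angular":[0,0,0]},{"jaw":-1,"xyz":[0,-5,0],"angular":[0,0,0]},{"jaw":-1,"xyz":[0,-18,0],"angular":[0,0,0]},{"jaw":-1,"xyz":[0,-30,0],"angular":[0,0,0]},{"jaw":-1,"xyz":[0,-38,-10],"angular":[0,0,0]},{"jaw":-1,"xyz":[0,-42,-35],"angular":[0,0,0]},{"jaw":-1,"xyz":[10,-46,-70],"angular":[0,0,0]},{"jaw":-1,"xyz":[25,-50,-105],"angular":[0,0,0]},{"jaw":-1,"xyz":[40,-50,-135],"angular":[0,0,0]},{"jaw":-1,"xyz":[55,-50,-155],"angular":[0,0,0]},{"jaw":-1,"xyz":[60,-50,-160],"angular":[0,0,0]},{"jaw":-1,"xyz":[60,-50,-160],"angular":[0,0,0]}]'
python3 - <<'E'
from h import *
p,d=viewer.get_image('scene'); P=cloud('scene',d)
H,S,V=[a.astype(int) for a in cv2.split(cv2.cvtColor(p,cv2.COLOR_RGB2HSV))]
near=(P[...,0]>480)&(P[...,0]<700)&(abs(P[...,1]+20)<200)&(d>0)
m=near&(H>105)&(H<130)&(S>120); T=P[m&(P[...,2]>70)&(P[...,2]<90)]; print('jaw',len(T),T.mean(0),T.min(0),T.max(0))
m=near&((H<5)|(H>175))&(S>170)&(V>120); T=P[m]; print('red',len(T),T.mean(0))
cv2.imwrite('pics/s3.png',cv2.resize(p[150:270,270:430],None,fx=5,fy=5,interpolation=2)[:,:,::-1])
w,_=viewer.get_image('wrist'); cv2.imwrite('pics/w3.png',w[:,:,::-1])
E
```

```text
clock: 15.98
eef_pos: [514.5, -34.8, 235.6]
tool_rot: [-3.142, 0.001, -3.125]
force: [0.4, -0.3, 0.6]
width: -0.1
gripper_force: 0.0
jaw 249 [575.43766649  39.16709408  77.67012582] [526.60984853  28.87020307  70.06832221] [619.81434995  52.70687685  83.43907432]
red 99 [670.06850038  45.03784655  18.34619428]
```

View pics/s3.png

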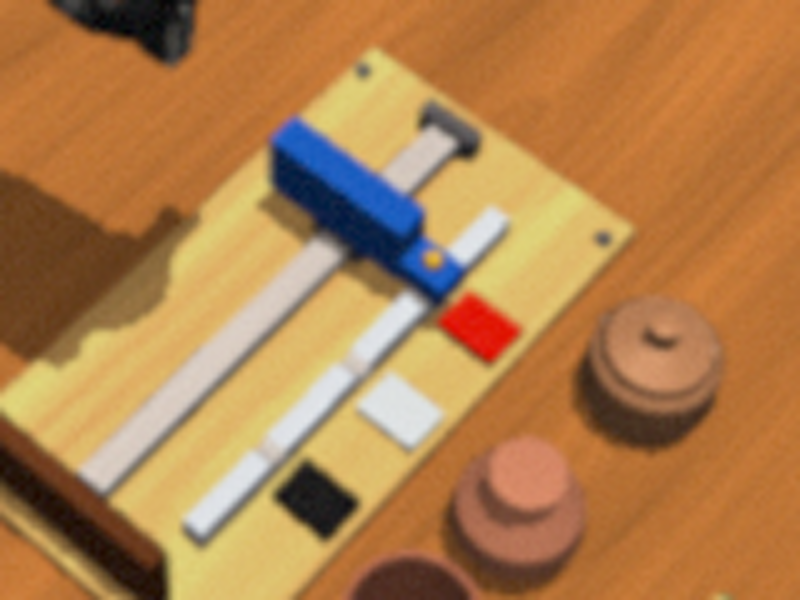

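View pics/w3.png

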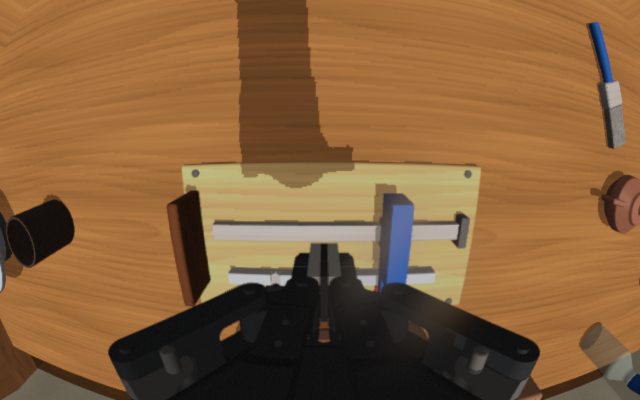

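The jaw stands beside the red tab (scene crop: pin at (433,260), tab at (480,327)). The camera reading leaves 2-4 mm of doubt, so I'll probe the face gently up to TCP y≈20. If the pin is seated, nothing should be felt before ≈21.5.

```bash
f(){ grep -E 'clock|eef|force: \['; }
python3 -m creep '[{"jaw":-1,"xyz":[-5,0,10],"angular":[0,0,0]},{"jaw":-1,"xyz":[-20,0,35],"angular":[0,0,0]},{"jaw":-1,"xyz":[-40,2,75],"angular":[0,0,0]},{"jaw":-1,"xyz":[-55,4,115],"angular":[0,0,0]},{"jaw":-1,"xyz":[-60,6,145],"angular":[0,0,0]},{"jaw":-1,"xyz":[-60,12,158],"angular":[0,0,0]},{"jaw":-1,"xyz":[-60,22,160],"angular":[0,0,0]},{"jaw":-1,"xyz":[-60,32,160],"angular":[0,0,0]},{"jaw":-1,"xyz":[-60,40,160],"angular":[0,0,0]},{"jaw":-1,"xyz":[-60,44,160],"angular":[0,0,0]},{"jaw":-1,"xyz":[-60,46,160],"angular":[0,0,0]}]'|f
python3 -m creep '[{"jaw":-1,"xyz":[0,2,0],"angular":[0,0,0]},{"jaw":-1,"xyz":[0,4,0],"angular":[0,0,0]}]'|f
python3 -m creep '[{"jaw":-1,"xyz":[0,1,0],"angular":[0,0,0]},{"jaw":-1,"xyz":[0,1.5,0],"angular":[0,0,0]}]'|f
python3 -m creep '[{"jaw":-1,"xyz":[0,1,0],"angular":[0,0,0]},{"jaw":-1,"xyz":[0,1.5,0],"angular":[0,0,0]}]'|f
```

```text
clock: 17.45
eef_pos: [573.8, 12.8, 75.9]
force: [0.6, -0.4, 0.7]
clock: 17.7
eef_pos: [573.5, 16.3, 75.3]
force: [-1.0, -0.2, -0.7]
clock: 17.95
eef_pos: [573.5, 17.8, 75.3]
force: [-0.3, -1.2, -0.6]
clock: 18.2
eef_pos: [573.4, 19.7, 75.3]
force: [0.1, -0.5, -0.2]
```

```bash
f(){ grep -E 'clock|eef|force: \['; }
python3 -m creep '[{"jaw":-1,"xyz":[0,0.5,0],"angular":[0,0,0]},{"jaw":-1,"xyz":[0,1,0],"angular":[0,0,0]}]'|f
python3 -m creep '[{"jaw":-1,"xyz":[0,0.5,0],"angular":[0,0,0]},{"jaw":-1,"xyz":[0,1,0],"angular":[0,0,0]}]'|f
```

```text
clock: 18.45
eef_pos: [573.4, 20.6, 75.3]
force: [0.1, 0.6, 0.3]
clock: 18.7
eef_pos: [573.4, 21.6, 75.3]
force: [0.1, 1.1, 0.1]
```

```bash
f(){ grep -E 'clock|eef|force: \['; }
python3 -m creep '[{"jaw":-1,"xyz":[0,0.5,0],"angular":[0,0,0]},{"jaw":-1,"xyz":[0,1,0],"angular":[0,0,0]}]'|f
python3 -m creep '[{"jaw":-1,"xyz":[0,0.5,0],"angular":[0,0,0]},{"jaw":-1,"xyz":[0,0.5,0],"angular":[0,0,0]}]'|f
```

```text
clock: 18.95
eef_pos: [573.4, 22.0, 75.3]
force: [-0.2, -2.1, 0.7]
clock: 19.2
eef_pos: [573.4, 22.2, 75.3]
force: [-0.2, -3.6, 0.5]
```

Firm contact at 22 (stiff, 3.6 N for 0.2 mm) is where the seated jaw should be, so the pin is in the notch. Now I'll withdraw and hand in.

```bash
python3 -m creep '[{"jaw":-1,"xyz":[0,-3,0],"angular":[0,0,0]},{"jaw":-1,"xyz":[0,-12,0],"angular":[0,0,0]},{"jaw":-1,"xyz":[0,-26,0],"angular":[0,0,0]},{"jaw":-1,"xyz":[0,-38,-5],"angular":[0,0,0]},{"jaw":-1,"xyz":[0,-46,-25],"angular":[0,0,0]},{"jaw":-1,"xyz":[5,-52,-60],"angular":[0,0,0]},{"jaw":-1,"xyz":[25,-56,-95],"angular":[0,0,0]},{"jaw":-1,"xyz":[50,-56,-130],"angular":[0,0,0]},{"jaw":-1,"xyz":[70,-56,-155],"angular":[0,0,0]},{"jaw":-1,"xyz":[80,-56,-165],"angular":[0,0,0]},{"jaw":-1,"xyz":[80,-56,-165],"angular":[0,0,0]},{"jaw":-1,"xyz":[80,-56,-165],"angular":[0,0,0]}]'
python3 - <<'E'
from h import *
p,d=viewer.get_image('scene'); P=cloud('scene',d)
H,S,V=[a.astype(int) for a in cv2.split(cv2.cvtColor(p,cv2.COLOR_RGB2HSV))]
m=(P[...,0]>480)&(P[...,0]<700)&(abs(P[...,1]+20)<200)&(d>0)&(H>105)&(H<130)&(S>120); T=P[m&(P[...,2]>70)&(P[...,2]<90)]; print('jaw',T.mean(0),T.min(0),T.max(0))
E
```

```text
clock: 20.7
eef_pos: [494.7, -34.4, 239.5]
tool_rot: [3.142, -0.001, -3.124]
force: [-0.6, -0.0, -0.4]
width: -0.0
gripper_force: 0.0
jaw [575.42638168  43.25971719  77.62952434] [527.89198878  33.41665718  70.21571698] [619.64842797  57.54534753  83.26319714]
```

```bash
python3 -c "
from cell import ctrl
print(ctrl.finish_job())"
```

```text
the job is handed in; nothing more can be done
None
```

I pushed the blue jaw to the red-tab notch, withdrew the hand and handed the job in at about 21 s. No verdict came back. That the pin is seated is my reading of a stiff 3.6 N contact where the notch should be and a camera check of the jaw, not a direct view of the pin.

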